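# Close the mixer's card bay: tuck the cover under the flap and hold it flat

## Robot

A 7-joint arm with a two-finger parallel gripper is mounted at the origin on the work surface. World frame = base frame: x ahead of the robot, y to its left, z up, the work surface at z = 0. Lengths are in m, angles in degrees, forces in N, time in s.
With the tool pointing down it reaches from about 0.4 to 0.925 m from the base axis. Payload 4.1 kg.
Tool frame: the origin (TCP) lies on the front face of the gripper's body, between the roots of the fingers; the fingertips stand 73 mm ahead of it and the grasp point (between the pads) lies 54 mm ahead of it; z points along the fingers, x is the direction in which the jaws open and shut, and the axes are right-handed (so a half turn about z gives the same grasp; the last joint's range is limited). The gripper opens to 85 mm and grips with 20 to 120 N. Pads are 22 mm wide; open, the fingers measure 114 mm over their backs; the gripper's body (76 mm by 85 mm) begins 54 mm behind the grasp point. The pads swing forward as they close: fully open they stand 13 mm farther back than shut.
Start: joints at [60.275, 22.827, 2.584, 88.041, -1.071, 69.15, -2.905], TCP at [0.265, -0.594, 0.304] pointing down, gripper open.
Joint ranges: [-161.44, 161.44], [-28.35, 127.94], [-78.24, 83.42], [0, 140.83], [-78.03, 258.03], [13.02, 114.36], [-168.23, 168.23]. Speed limits (degrees/s): [147.25, 147.25, 180, 180, 180, 180, 180].

## Interface

Orientations are given as a 3x3 rotation matrix whose columns are the frame's x, y, z axes.
In Python, from workcell import arm gives the robot as it stands.
- The arm moves only by the tool step_arm, never from a script. Its argument "rows" is a list of rows, each an object of numbers: "ax", "ay", "az": the turn, a rotation vector about the tool's x, y, z in degrees; "dx", "dy", "dz": the shift along the tool's x, y, z in units of 40 mm (1.0 is 40 mm); "grip": the closure in counts, from 0 (fully open) to 255 (shut). In form: [{"ax": .., "ay": .., "az": .., "dx": .., "dy": .., "dz": .., "grip": ..}, ...]. A call has exactly 10 rows; each row shifts and turns the pose as measured when the row begins, along the tool's axes as they then stand; what a row does not reach is not made up. A row lasts 1/12 s, in which the tool goes at most 41.7 mm and 7.16 degrees, less where a joint would pass 70% of its speed; a pose out of reach is approached as far as the arm can. A call is refused whole if a number of a shift passes 1 or a number of a turn 7.16, either way. A call with a gripper value outside its range is refused whole. The fingers move at their own pace and stop on an object; "force" is the grip in N (left out, the last holds). Time passes only in rows, so rows that do not move let the fingers close, or fill a call up. It gives the time, the measured TCP pose, the force and the opening at its end, in the units of the state.
- arm.get_obs(): the state, without advancing time (a new reading comes with each control period).
- arm.grab_frame(name): name is "side" or "top"; returns the picture (480x640x3 uint8, red, green, blue); there is no depth.
- arm.calibration(name): a dict with "vertical_fov" (degrees; the focal length in pixels is half the picture's height over the tangent of half this angle, whatever the lens; pixels are square), "cx", "cy" (the principal point, pixels), "dist" ([k1, k2, p1, p2, k3] as OpenCV has them; the pictures are not rectified), "R" (3x3) and "t" (3): a world point X has camera coordinates R X + t. Camera axes: x right, y down, z forward; pixel columns grow to the right and rows downward; lengths in m; the calibration is good to about 2 mm. A picture is of the moment at which its call begins. calibration takes no time and is no camera call.
- arm.sign_off(): hands the job in, once; it reports no verdict.
The state is a dict: "t": time; "joint_positions": joint angles; "joint_vel": joint speeds; "joint_torque": joint torques, N m; "eef_pos": TCP position; "eef_rot": TCP orientation; "ft_force": force on the tool from outside, world axes, zero at the start; "moment": the same for the moment, N m; "gripper_width": opening from 0.0 (shut) to 1.0 (fully open).
Only numpy, scipy, OpenCV 4.12 (cv2) and the standard library are available. Lean on these libraries where they do the work, as an engineer would, in place of code of your own. Each camera call takes 0.05 s, during which the arm holds its last target. There are 200 camera calls.

## Task

First slide the mixer's master fader to the green tape mark, so that the speakers stay quiet. Then pick up the loose aluminium cover by its rib, lay it straight over the open card bay with its orange edge band tucked under the blue flap, without lifting the flap, and press the cover down flat against its sprung bar. Finish while still holding it pressed flat, and leave everything else where it is.

Things in the scene. Friction and masses are not known exactly. Their poses are not given: they have to be found in the camera images.
- mixer: Fixed dark grey mixer with wooden cheeks, 280 (x) x 314 (y) x 53 mm. Origin: centre of underside; x to its back, y left, z up. Flat deck 50 mm above the origin, with an open card bay (dark circuit card inside) 70 x 90 x 17 mm deep at x -25..45, y 5..95 mm. Under the flap an 8 mm step at x 103 mm stops anything pushed too far. Knobs 12 mm high at x 60..125, y -140..-60 mm.
- fader (a joint): Master fader, m along its slot: 0 = front end (mixer -x), 0.10 = back end. Stays where left, friction about 1.5 N. Cap white with a black line across its middle, 24 (x, along the slot) x 18 (y) x 30 mm high, underside 6 mm above the deck. Slot at mixer y -100 mm; cap centre at mixer x = -80 mm + joint value.
- fader_top (a point): Centre of the top of the fader cap, 36 mm above the mixer deck; axes as the mixer.
- mark: Strip of green tape stuck flat on the deck beside the fader slot (towards the bay), 6 (mixer x) x 30 mm (y); origin at its centre, axes as the mixer. The fader is at the mark when cap centre and tape centre have the same mixer x.
- flap (a joint): Angle, rad, of the hinged blue metal flap: 0 = lying down on its stop, grows as the front edge lifts. 70 (x) x 160 (y) x 3 mm, 120 g, swings freely; hinge along its back edge (mixer x 125, centre y 50 mm). Lying down, its underside is 9 mm above the deck: an open slit under its front edge at mixer x 55 mm.
- flap_edge (a point): Middle of the front lower edge of the flap (mixer x 55, y 50, 59 mm above mixer origin when down).
- bar (a joint): White sprung bar in the bay, m pressed down: 0 = free, top 6 mm above the deck; 0.006 = flush with the deck; stop at 0.010. Spring 2.4 N at first, 6 N flush; it raises the cover again if let go. Bar 10 (x) x 50 mm (y), centre at mixer x -13, y 50 mm.
- bar_top (a point): Centre of the top of the sprung bar.
- cover: Loose aluminium plate 110 (x) x 120 (y) x 4 mm, 120 to 200 g, flat on the desk at first. Origin: centre of underside. Orange band, 22 mm wide, at the leading edge x = +55 mm. Grip rib on top, 10 (x) x 60 (y) mm, top 34 mm above the underside, centred at x -35, y 0. Seated: x along mixer x, origin near mixer x 22, y 50 mm, underside on the deck, rib above the bar, band just under the flap.
- cover_nose (a point): Middle of the lower leading (orange) edge of the cover: cover frame x = 55 mm, y = 0, z = 0.
- tape_roll: Bystander: roll of green tape lying beside the cover, 70 mm across, 19 mm high, origin centre of underside.
- plectrum_tin: Bystander: red round tin 44 mm across, 20 mm high, standing on the front left part of the mixer deck (about mixer x -105, y 118 mm).
- mug: Bystander: blue mug 80 mm across, 95 mm high.
- drumsticks: Bystander: pair of wooden drumsticks banded together, 350 mm long, 15 mm high, along x.
- headphones: Bystander: black headphones lying on the desk, about 180 x 210 mm, 75 mm high.
- metronome: Bystander: dark wooden cone metronome, 80 mm across at the foot, 125 mm high.
There are look-alikes about, which are no part of the job. Of the things that look like the cover, the smaller one is meant.

How it is judged (in metres and radians):
On the way, in this order (a step that is already met when the one before it is completed fails the run):
1. the fader stands at the green mark (cap centre within 6 mm of the tape centre along the slot) (x of fader_top in the frame of mark between -0.006 and 0.006 m), for 0.2 s.
2. the cover's orange edge is tucked under the flap (x of cover_nose in the frame of mixer between 0.067 and 0.092 m and y of cover_nose in the frame of mixer between 0.035 and 0.065 m and z of cover_nose in the frame of mixer below 0.056 m), for 0.2 s.
At the end, for the whole second after the job is handed in: Fader within 6 mm of the mark; cover edge 12 to 37 mm under the flap, within 15 mm of its middle, straight to 0.1 rad, flat to 0.035 rad; sprung bar down at least 4.5 mm (flush is 6); flap under 0.03 rad; fingers on the cover with over 1 N, cover at rest (all of step 1 and all of step 2 and angle between the x axis of cover and the x axis of mixer, either way round below 0.1 rad and angle between cover's own z axis and vertical below 0.035 rad and value of joint bar above 0.0045 m and value of joint flap below 0.03 rad and contact force between the fingers and cover above 1 N and linear speed of cover below 0.02 m/s); the arm keeps its last pose, push and grip.
It fails at once if the flap is lifted by more than 0.08 rad (about 5 mm at its edge) (value of joint flap above 0.08 rad).
It fails at once if a bystander (tape roll, tin, mug, drumsticks, headphones, metronome) is moved more than 30 mm (distance of any of tape_roll, plectrum_tin, mug, drumsticks, headphones, metronome from where it was at the start of the episode above 0.03 m).
It also fails if it takes over 51 s, if anything falls off the work surface, if the arm or the gripper's body presses on something with over 40 N, if the wrist force passes 120 N, or if a joint passes its speed limit or range.

## Working session

There is one attempt and no reset: what is moved stays moved. The work goes in short steps, Python scripts to look and compute and a tool call to move; the robot and the scene stay as the last step left them, time stands still between calls to the robot, and variables do not carry over. Pictures are saved under pics/ and viewed, about 8 in all and at most 12, crops included, and the job is handed in when it is done.

Besides the shell and the picture viewer there is one more tool, called after "Call:" as name(argument=value, ...), one argument or row to a line, values as JSON. step_arm: Moves the arm, as the interface text tells. Its arguments: {"type":"object","properties":{"rows":{"type":"array","items":{"type":"object","properties":{"ax":{"type":"number"},"ay":{"type":"number"},"az":{"type":"number"},"dx":{"type":"number"},"dy":{"type":"number"},"dz":{"type":"number"},"grip":{"type":"number"}}}},"force":{"type":"number"}},"required":["rows"]}

```bash
mkdir -p pics; ls
python3 - <<'E'
from workcell import arm
import cv2
for n in("side","top"):
    f=arm.grab_frame(n); cv2.imwrite(f"pics/{n}0.png",f[:,:,::-1])
    c=arm.calibration(n); print(n,c)
o=arm.get_obs(); print(o)
E
```

```text
pics
side {'vertical_fov': 52.4277441510797, 'cx': 317.75938793418277, 'cy': 233.7201173079508, 'dist': array([-0.06245123,  0.        ,  0.        ,  0.        ,  0.        ]), 'R': array([[-0.90646094, -0.42221552, -0.00791334],
       [-0.27909714,  0.61305048, -0.73910344],
       [ 0.31691222, -0.66775981, -0.67354546]]), 't': array([0.41233214, 0.19987298, 1.25163808])}
top {'vertical_fov': 45.68048500165311, 'cx': 321.20988671320623, 'cy': 236.1807372545524, 'dist': array([-0.162795,  0.      ,  0.      ,  0.      ,  0.      ]), 'R': array([[-0.02993349, -0.99951249,  0.00887492],
       [-0.9957665 ,  0.02904696, -0.08720872],
       [ 0.08690842, -0.01144781, -0.99615053]]), 't': array([-0.0047557 ,  0.49510692,  1.74399432])}
{'t': 0.1, 'joint_positions': array([60.27408054, 22.86837449,  2.58371045, 88.10609022, -1.07100839,
       69.14951854, -2.90574964]), 'joint_vel': array([ 0.06895681, -0.05827171,  0.02476598, -0.24762836,  0.0507514 ,
        0.05413897,  0.1028149 ]), 'joint_torque': array([ 4.37156064e-03, -4.76264262e+01,  1.37085076e+00, -2.54950476e+01,
        1.21040837e-02,  4.95807122e-03,  1.00856079e-05]), 'eef_pos': array([ 0.26475756, -0.59316277,  0.30296731]), 'eef_rot': array([[ 4.07633481e-01, -9.13145241e-01, -8.45147988e-04],
       [-9.13143982e-01, -4.07634329e-01,  1.52349379e-03],
       [-1.73568244e-03,  1.50714721e-04, -9.99998482e-01]]), 'ft_force': array([-0.75810192,  0.39940543,  0.33570523]), 'moment': array([-0.04403668, -0.05574459, -0.0550029 ]), 'gripper_width': 1.0008803922117573}
```

View pics/top0.png

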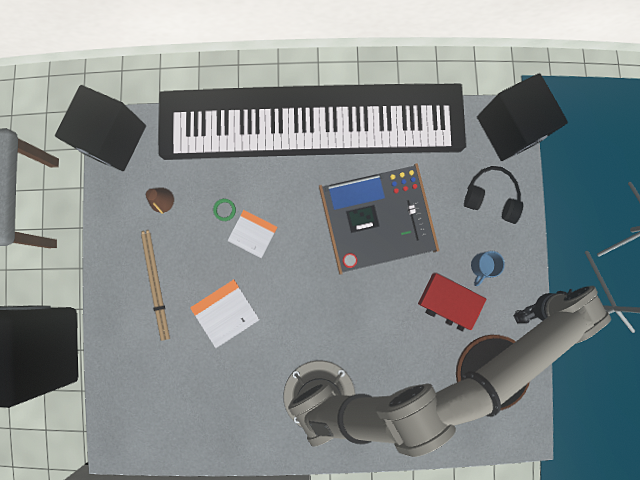

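View pics/side0.png

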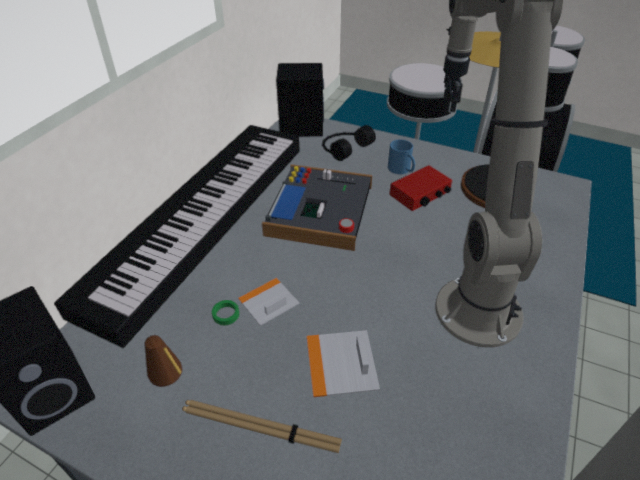

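Top view: the cover candidates are the small plate at (252,234), next to the tape roll at (224,209), and the larger plate at (225,313). The small one is meant. The mixer is at (380,218), with the fader cap at about (412,209), the mark at (405,233) and the flap at (357,192).

```bash
cat > h.py <<'E'
from workcell import arm
import numpy as np, cv2
def K(n):
    c=arm.calibration(n); f=240/np.tan(np.radians(c["vertical_fov"]/2))
    return np.array([[f,0,c["cx"]],[0,f,c["cy"]],[0,0,1]]),c
def ray(n,p):
    k,c=K(n); u=cv2.undistortPoints(np.array(p,float).reshape(-1,1,2),k,np.array(c["dist"])).reshape(-1,2)
    d=np.c_[u,np.ones(len(u))]@c["R"]; return -c["R"].T@c["t"],d
def plane(n,p,z):
    o,d=ray(n,p); return o+d*((z-o[2])/d[:,2])[:,None]
def two(p1,p2):
    o1,d1=ray("top",p1);o2,d2=ray("side",p2);d1=d1[0];d2=d2[0]
    s=np.linalg.lstsq(np.c_[d1,-d2],o2-o1,rcond=None)[0]
    a,b=o1+s[0]*d1,o2+s[1]*d2; return (a+b)/2,np.linalg.norm(a-b)
def proj(n,X):
    k,c=K(n); return cv2.projectPoints(np.array(X,float).reshape(-1,1,3),cv2.Rodrigues(c["R"])[0],c["t"],k,np.array(c["dist"]))[0].reshape(-1,2)
def blobs(img,lo,hi,roi,minA=8):
    x0,y0,x1,y1=roi; h=cv2.cvtColor(img[y0:y1,x0:x1],cv2.COLOR_RGB2HSV)
    m=cv2.inRange(h,np.array(lo),np.array(hi)); r=[]
    for c in cv2.findContours(m,cv2.RETR_EXTERNAL,cv2.CHAIN_APPROX_NONE)[0]:
        if len(c)<4 : continue
        c=c+[x0,y0]; b=cv2.minAreaRect(c.astype(np.float32)); A=cv2.contourArea(c)
        if A>=minA: r.append((A,b,c))
    return sorted(r,key=lambda t:-t[0])
E
python3 - <<'E'
from h import *
t=cv2.imread("pics/top0.png"); s=cv2.imread("pics/side0.png")
a=cv2.resize(t[160:280,315:445],None,fx=3,fy=3,interpolation=cv2.INTER_CUBIC)
b=cv2.resize(t[190:270,200:290],None,fx=3,fy=3,interpolation=cv2.INTER_CUBIC)
c=cv2.resize(s[155:255,255:385],None,fx=3,fy=3,interpolation=cv2.INTER_CUBIC)
im=np.zeros((600,800,3),np.uint8)
im[:240,:270]=b; im[240:600,:390]=a; im[:300,400:790]=c
d=cv2.resize(s[270:330,205:305],None,fx=3,fy=3,interpolation=cv2.INTER_CUBIC); im[310:490,400:700]=d
cv2.imwrite("pics/c0.png",im)
T=t[:,:,::-1].copy();S=s[:,:,::-1].copy()
R=(315,160,445,280)
for nm,img,lo,hi,r in [("flap",T,(105,110,60),(125,255,255),R),("mark",T,(40,100,50),(85,255,255),R),("wood",T,(5,80,60),(20,255,200),R),("tin",T,(0,90,120),(8,255,255),R),
 ("orange",T,(8,150,150),(20,255,255),(200,190,290,270)),("white",T,(0,0,165),(180,40,255),(200,190,290,270)),("cap",T,(0,0,170),(180,40,255),(395,195,435,240)),
 ("markS",S,(40,100,50),(85,255,255),(255,155,385,255)),("capS",S,(0,0,170),(180,50,255),(305,160,360,195)),("flapS",S,(105,110,60),(125,255,255),(255,155,385,255))]:
    for A,b,c in blobs(img,lo,hi,r)[:3]: print(nm,A,np.round(b[0],1),np.round(b[1],1),np.round(b[2],1),np.round(cv2.boxPoints(b),1).tolist())
E
```

```text
flap 1025.5 [356.5 193.2] [21.1 51.8] 77.0 [[328.8999938964844, 188.6999969482422], [379.3999938964844, 177.10000610351562], [384.20001220703125, 197.6999969482422], [333.70001220703125, 209.3000030517578]]
flap 12.5 [413. 179.] [4. 4.] 90.0 [[411.0, 177.0], [415.0, 177.0], [415.0, 181.0], [411.0, 181.0]]
flap 12.0 [394.  183.5] [3.5 3.5] 45.0 [[391.5, 183.5], [394.0, 181.0], [396.5, 183.5], [394.0, 186.0]]
wood 162.5 [330.2 229.1] [90.5  2.9] 76.8 [[318.5, 185.3000030517578], [321.29998779296875, 184.6999969482422], [341.8999938964844, 272.79998779296875], [339.1000061035156, 273.3999938964844]]
wood 108.0 [426.7 206.9] [89.   2.4] 76.3 [[415.0, 164.0], [417.29998779296875, 163.39999389648438], [438.5, 249.89999389648438], [436.1000061035156, 250.5]]
tin 144.0 [349.5 260. ] [13.4 13.4] 45.0 [[340.0, 260.0], [349.5, 250.5], [359.0, 260.0], [349.5, 269.5]]
tin 37.5 [438.5 276. ] [11.  6.] -0.0 [[433.0, 279.0], [433.0, 273.0], [444.0, 273.0], [444.0, 279.0]]
tin 13.0 [405. 188.] [4. 4.] 90.0 [[403.0, 186.0], [407.0, 186.0], [407.0, 190.0], [403.0, 190.0]]
orange 177.5 [258.4 220.7] [37
[... 227 characters left out ...]
000030517578], [239.1999969482422, 215.60000610351562], [273.6000061035156, 232.8000030517578], [261.0, 258.0]]
cap 13.0 [412.2 211.1] [3.5 5.4] 71.6 [[409.1000061035156, 210.3000030517578], [414.20001220703125, 208.60000610351562], [415.29998779296875, 211.89999389648438], [410.20001220703125, 213.60000610351562]]
flapS 672.0 [288.4 201.7] [20.4 40.6] 24.8 [[270.6000061035156, 215.8000030517578], [287.6000061035156, 179.0], [306.1000061035156, 187.5], [289.1000061035156, 224.39999389648438]]
flapS 53.0 [299.5 175. ] [ 5.4 15.7] 26.6 [[293.6000061035156, 180.8000030517578], [300.6000061035156, 166.8000030517578], [305.3999938964844, 169.1999969482422], [298.3999938964844, 183.1999969482422]]
```

View pics/c0.png

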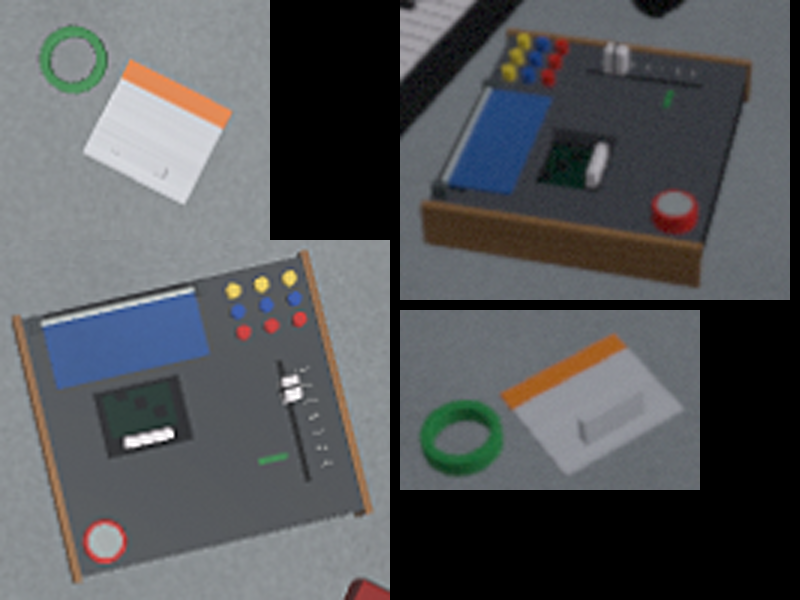

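Run:
```python
from h import *
t=cv2.imread("pics/top0.png"); T=t[:,:,::-1].copy(); S=cv2.imread("pics/side0.png")[:,:,::-1].copy()
R=(315,160,445,280)
np.set_printoptions(precision=4,suppress=True)
# mixer yaw from wood lines & flap
W=blobs(T,(5,80,60),(20,255,200),R)[:2]
ends=[]
for A,b,c in W:
    p=cv2.boxPoints(b); p=p[np.argsort(p[:,1])]; e=np.array([p[:2].mean(0),p[2:].mean(0)])
    w=plane("top",e,0.053); ends.append(w); v=w[0]-w[1]; print("cheek",w[:,:2].tolist(),np.linalg.norm(v),np.degrees(np.arctan2(v[1],v[0])))
print("mixer centre from cheeks",np.mean(ends,(0,1)))
A,b,c=blobs(T,(105,110,60),(125,255,255),R)[0]
fp=plane("top",cv2.boxPoints(b),0.062)[:,:2]; print("flap",fp,fp.mean(0),[np.linalg.norm(fp[i]-fp[(i+1)%4]) for i in range(4)])
for i in range(2):
    v=fp[i+1]-fp[i]; print(np.degrees(np.arctan2(v[1],v[0]))%90)
# tin, mark
A,b,c=blobs(T,(0,90,120),(8,255,255),R)[0]; print("tin",plane("top",[b[0]],0.07)[0])
for nm,img,r in(("top",T,(385,215,425,245)),("side",S,(335,180,355,195))):
    x0,y0,x1,y1=r; q=img[y0:y1,x0:x1].astype(float); g=q[...,1]-np.maximum(q[...,0],q[...,2]); g=np.clip(g-8,0,None)
    yy,xx=np.mgrid[y0:y1,x0:x1]; p=[(g*xx).sum()/g.sum(),(g*yy).sum()/g.sum()]; print("mark",nm,p,g.sum(),plane(nm,[p],0.05)[0])
# cap top view weighted
x0,y0,x1,y1=404,202,418,218; q=T[y0:y1,x0:x1].astype(float).min(2); print(q.astype(int))
# cover
h=cv2.cvtColor(T,cv2.COLOR_RGB2HSV); m=cv2.inRange(h,np.array((0,0,160)),np.array((180,45,255)))|cv2.inRange(h,np.array((5,80,120)),np.array((25,255,255)))
M=np.zeros_like(m); M[205:262,222:282]=m[205:262,222:282]
c=max(cv2.findContours(M,cv2.RETR_EXTERNAL,cv2.CHAIN_APPROX_NONE)[0],key=cv2.contourArea)
p=cv2.boxPoints(cv2.minAreaRect(c)); w=plane("top",p,0.004)[:,:2]; print("cover",p,w,w.mean(0),[np.linalg.norm(w[i]-w[(i+1)%4]) for i in range(4)],[np.degrees(np.arctan2(*(w[i+1]-w[i])[::-1]))for i in range(2)])
A,b,c=blobs(T,(5,80,120),(25,255,255),(222,205,282,262))[0]; w=plane("top",cv2.boxPoints(b),0.004)[:,:2]; print("orange",w,w.mean(0))
```

```text
cheek [[0.6497944055037299, -0.019726801058473357], [0.3780228386668544, -0.07406650173219984]] 0.27715083909358906 11.30697023536643
cheek [[0.7091962891121518, -0.32054561800231696], [0.4386298053112116, -0.37321689735552294]] 0.2756455800935468 11.016013693296625
mixer centre from cheeks [ 0.5439 -0.1969  0.053 ]
flap [[ 0.636  -0.0468]
 [ 0.6681 -0.2029]
 [ 0.6038 -0.2148]
 [ 0.5722 -0.0593]] [ 0.62  -0.131] [np.float64(0.1592872247457508), np.float64(0.06537544570720319), np.float64(0.15866981793237572), np.float64(0.06504484546189548)]
11.612200442439288
10.507953944198903
tin [ 0.4162 -0.1017  0.07  ]
mark top [np.float64(405.4051948051948), np.float64(232.47532467532469)] 770.0 [ 0.4961 -0.2774  0.05  ]
mark side [np.float64(344.0129449838188), np.float64(187.40453074433657)] 309.0 [ 0.4936 -0.2836  0.05  ]
[[ 86  87  89  70  48  69  85  87  85  89  83  94  90 117]
 [ 86  86  89  75  51  58  81  84  80 111  89 149 131  91]
 [ 86  86  88  76  50  51  74  81  89 106  84  77  81  83]
 [ 86  85  86  87  59  86 117 135 167 214 132  78  82  84]
 [ 86  86  84  85  81 197 240 242 238
[... 436 characters left out ...]
[ 84  85  85  85  80 125 122  58  46  69  77  81 112  92]
 [ 85  85  86  84  82  84  67  44  55  80  85  85  84  84]
 [ 85  85  85  85  84  86  76  52  56  81  88  86  86  85]
 [ 86  85  85  84  85  87  91  60  43  78  86  86  85  85]]
cover [[226.4838 240.1973]
 [243.4865 208.0811]
 [278.3595 226.5433]
 [261.3568 258.6595]] [[0.4923 0.2779]
 [0.5923 0.2225]
 [0.5305 0.1138]
 [0.4313 0.1693]] [0.5116 0.1959] [np.float64(0.1142473789165494), np.float64(0.12501446822687434), np.float64(0.11369776431415209), np.float64(0.1244999733724731)] [np.float64(-28.98181919380382), np.float64(-119.58769139417336)]
orange [[0.5687 0.2333]
 [0.5875 0.2235]
 [0.5305 0.1174]
 [0.5118 0.1273]] [0.5496 0.1754]
```

Crop check: the small plate with the orange band and rib at about (250,236) sits beside the green roll, so it is the cover. The fader cap is at top (411.7,208.6), side about (327,171), and the mark at top (405.5,232.5). Mixer yaw is about 11.1°, and the flap and tin positions agree with it.

```bash
cat >> h.py <<'E'
np.set_printoptions(precision=4,suppress=True)
MC=np.array([.5439,-.1969,0]);MY=np.radians(11.15)
MR=np.array([[np.cos(MY),-np.sin(MY),0],[np.sin(MY),np.cos(MY),0],[0,0,1]])
def m2w(p): return MR@np.array(p)+MC
def w2m(p): return (np.array(p)-MC)@MR
def goto(p,yaw):
    """remaining shift (tool axes, 40 mm units) and turn (deg) to TCP p, tool down, tool x at yaw"""
    o=arm.get_obs(); R=o["eef_rot"]; y=np.radians(yaw)
    G=np.array([[np.cos(y),np.sin(y),0],[np.sin(y),-np.cos(y),0],[0,0,-1]])
    print("t",o["t"],"pos",o["eef_pos"],"yaw",np.degrees(np.arctan2(R[1,0],R[0,0])),"F",o["ft_force"],"w",o["gripper_width"])
    print(" shift units",R.T@(np.array(p)-o["eef_pos"])/.04,"turn deg",np.degrees(cv2.Rodrigues(R.T@G)[0].ravel()),"j7",o["joint_positions"])
E
python3 - <<'E'
from h import *
X,e=two([411.7,208.6],[327,171]); print("cap two-view",X,e,w2m(X))
for z in(.086,): c=plane("top",[[411.7,208.6]],z)[0]; print("cap top",c,w2m(c)); c2=plane("side",[[327,171]],z)[0]; print("side",c2,w2m(c2))
m,e=two([405.4,232.5],[344.2,187.5]); print("mark",m,e,w2m(m))
print("proj side flap front mid, tin, mark, cap",proj("side",[m2w([.055,.05,.062]),m2w([.055,-.03,.062]),m2w([.055,.13,.062]),m2w([-.105,.118,.07]),m2w([-.0625,-.07,.05])]))
print(w2m(m2w([0,0,0])))
p=m2w([w2m(c)[0],-.1,0]); print(p); goto([p[0],p[1],.2],-78.85)
E
```

```text
cap two-view [ 0.5618 -0.2948  0.0873] 0.0057734349172650565 [-0.0014 -0.0995  0.0873]
cap top [ 0.5646 -0.294   0.086 ] [ 0.0016 -0.0992  0.086 ]
side [ 0.5598 -0.2973  0.086 ] [-0.0039 -0.1016  0.086 ]
mark [ 0.4933 -0.2776  0.054 ] 0.005129823662167199 [-0.0653 -0.0694  0.054 ]
proj side flap front mid, tin, mark, cap [[296.9964 202.8611]
 [303.7982 187.4822]
 [289.6505 219.4834]
 [344.0037 223.0597]
 [342.5611 188.2219]]
[0. 0. 0.]
[ 0.5648 -0.2947  0.    ]
t 0.1 pos [ 0.2648 -0.5932  0.303 ] yaw -65.94370124283473 F [-0.7581  0.3994  0.3357] w 1.0008803922117573
 shift units [-3.7513 -9.8912  2.5792] turn deg [ 0.0198  0.0981 12.9063] j7 [60.2741 22.8684  2.5837 88.1061 -1.071  69.1495 -2.9057]
```

Call:
step_arm(
  rows=[
    {"dx": -0.38, "dy": -0.9, "az": 1.3, "grip": 0},
    {"dx": -0.38, "dy": -0.9, "az": 1.3, "grip": 0},
    {"dx": -0.38, "dy": -0.9, "az": 1.3, "grip": 0},
    {"dx": -0.38, "dy": -0.9, "az": 1.3, "grip": 0},
    {"dx": -0.38, "dy": -0.9, "az": 1.3, "grip": 0},
    {"dx": -0.38, "dy": -0.9, "az": 1.3, "grip": 0},
    {"dx": -0.38, "dy": -0.9, "az": 1.3, "grip": 0},
    {"dx": -0.38, "dy": -0.9, "az": 1.3, "grip": 0},
    {"dx": -0.38, "dy": -0.9, "az": 1.3, "grip": 0},
    {"dx": -0.38, "dy": -0.9, "az": 1.3, "grip": 0},
  ],
  force=30,
)

```text
invalid input at $.rows[0]: expected keys ax, ay, az, dx, dy, dz, grip
```

Run:
```python
from h import *
p=m2w([0,-.1,0]); goto([p[0],p[1],.2],-78.85)
```

```text
t 0.1 pos [ 0.2648 -0.5932  0.303 ] yaw -65.94370124283473 F [-0.7581  0.3994  0.3357] w 1.0008803922117573
 shift units [-3.7601 -9.8527  2.5792] turn deg [ 0.0198  0.0981 12.9063] j7 [60.2741 22.8684  2.5837 88.1061 -1.071  69.1495 -2.9057]
```

Call:
step_arm(
  rows=[
    {"ax": 0, "ay": 0, "az": 1.3, "dx": -0.4, "dy": -0.98, "dz": 0, "grip": 0},
    {"ax": 0, "ay": 0, "az": 1.3, "dx": -0.4, "dy": -0.98, "dz": 0, "grip": 0},
    {"ax": 0, "ay": 0, "az": 1.3, "dx": -0.4, "dy": -0.98, "dz": 0, "grip": 0},
    {"ax": 0, "ay": 0, "az": 1.3, "dx": -0.4, "dy": -0.98, "dz": 0, "grip": 0},
    {"ax": 0, "ay": 0, "az": 1.3, "dx": -0.3, "dy": -0.98, "dz": 0, "grip": 0},
    {"ax": 0, "ay": 0, "az": 1.3, "dx": -0.3, "dy": -0.98, "dz": 0, "grip": 0},
    {"ax": 0, "ay": 0, "az": 1.3, "dx": -0.3, "dy": -0.98, "dz": 0, "grip": 0},
    {"ax": 0, "ay": 0, "az": 1.3, "dx": -0.3, "dy": -0.98, "dz": 0, "grip": 0},
    {"ax": 0, "ay": 0, "az": 1.3, "dx": -0.3, "dy": -0.98, "dz": 0, "grip": 0},
    {"ax": 0, "ay": 0, "az": 1.3, "dx": -0.3, "dy": -0.98, "dz": 0, "grip": 0},
  ],
  force=30,
)

```text
t: 0.93
eef_pos: [0.5889, -0.3491, 0.2946]
eef_rot: [[0.155, -0.988, -0.016], [-0.988, -0.155, 0.002], [-0.004, 0.015, -1.0]]
ft_force: [-0.1, 0.0, 0.7]
gripper_width: 1.001
```

Run:
```python
from h import *
p=m2w([0,-.1,0]); goto([p[0],p[1],.2],-78.85)
```

```text
t 0.9333 pos [ 0.5889 -0.3491  0.2946] yaw -81.10646408689492 F [-0.1179  0.0087  0.7127] w 1.000805950500265
 shift units [-1.425   0.3873  2.3778] turn deg [ 0.8781  0.2482 -2.2546] j7 [ 28.9314  27.1341  -2.8741  82.6585   1.7244  71.099  -55.3121]
```

Call:
step_arm(
  rows=[
    {"ax": 0.3, "ay": 0.1, "az": -0.7, "dx": -0.36, "dy": 0.1, "dz": 0.4, "grip": 0},
    {"ax": 0.3, "ay": 0.1, "az": -0.7, "dx": -0.36, "dy": 0.1, "dz": 0.4, "grip": 0},
    {"ax": 0.3, "ay": 0.1, "az": -0.7, "dx": -0.36, "dy": 0.1, "dz": 0.4, "grip": 0},
    {"ax": 0, "ay": 0, "az": 0, "dx": -0.36, "dy": 0.1, "dz": 0.4, "grip": 0},
    {"ax": 0, "ay": 0, "az": 0, "dx": 0, "dy": 0, "dz": 0.4, "grip": 0},
    {"ax": 0, "ay": 0, "az": 0, "dx": 0, "dy": 0, "dz": 0.3, "grip": 0},
    {"ax": 0, "ay": 0, "az": 0, "dx": 0, "dy": 0, "dz": 0, "grip": 0},
    {"ax": 0, "ay": 0, "az": 0, "dx": 0, "dy": 0, "dz": 0, "grip": 0},
    {"ax": 0, "ay": 0, "az": 0, "dx": 0, "dy": 0, "dz": 0, "grip": 0},
    {"ax": 0, "ay": 0, "az": 0, "dx": 0, "dy": 0, "dz": 0, "grip": 0},
  ],
)

```text
t: 1.77
eef_pos: [0.5739, -0.2791, 0.1949]
eef_rot: [[0.213, -0.977, 0.005], [-0.977, -0.212, 0.008], [-0.006, -0.006, -1.0]]
ft_force: [0.2, -0.1, 0.4]
gripper_width: 1.002
```

Run:
```python
from h import *
p=m2w([0,-.1,0]); goto([p[0],p[1],.131],-78.85)
```

```text
t 1.7667 pos [ 0.5739 -0.2791  0.1949] yaw -77.72933324914491 F [ 0.2104 -0.0538  0.4278] w 1.001666831444286
 shift units [0.3418 0.3559 1.5936] turn deg [-0.3558  0.3705  1.1195] j7 [ 25.9629  27.0969  -4.9106  96.1331   2.0676  56.7784 -57.2713]
```

Call:
step_arm(
  rows=[
    {"ax": -0.2, "ay": 0.2, "az": 0.6, "dx": 0.17, "dy": 0.18, "dz": 0, "grip": 0},
    {"ax": -0.2, "ay": 0.2, "az": 0.5, "dx": 0.17, "dy": 0.18, "dz": 0, "grip": 0},
    {"ax": 0, "ay": 0, "az": 0, "dx": 0, "dy": 0, "dz": 0.4, "grip": 0},
    {"ax": 0, "ay": 0, "az": 0, "dx": 0, "dy": 0, "dz": 0.4, "grip": 0},
    {"ax": 0, "ay": 0, "az": 0, "dx": 0, "dy": 0, "dz": 0.4, "grip": 0},
    {"ax": 0, "ay": 0, "az": 0, "dx": 0, "dy": 0, "dz": 0.35, "grip": 0},
    {"ax": 0, "ay": 0, "az": 0, "dx": 0, "dy": 0, "dz": 0, "grip": 0},
    {"ax": 0, "ay": 0, "az": 0, "dx": 0, "dy": 0, "dz": 0, "grip": 0},
    {"ax": 0, "ay": 0, "az": 0, "dx": 0, "dy": 0, "dz": 0, "grip": 0},
    {"ax": 0, "ay": 0, "az": 0, "dx": 0, "dy": 0, "dz": 0, "grip": 0},
  ],
)

```text
t: 2.6
eef_pos: [0.5615, -0.311, 0.1404]
eef_rot: [[0.177, -0.984, 0.011], [-0.984, -0.177, -0.016], [0.017, -0.008, -1.0]]
ft_force: [0.5, 0.7, -0.6]
gripper_width: 0.998
```

Run:
```python
from h import *
p=m2w([0,-.1,0]); goto([p[0],p[1],.131],-78.85)
```

```text
t 2.6 pos [ 0.5615 -0.311   0.1404] yaw -79.78398094932776 F [ 0.5256  0.7442 -0.6146] w 0.9982279784977097
 shift units [-0.3906 -0.1121  0.2279] turn deg [-0.4464 -1.0027 -0.93  ] j7 [ 27.5396  30.5755  -3.5091  98.4877   3.0593  50.0806 -57.1928]
```

Call:
step_arm(
  rows=[
    {"ax": -0.2, "ay": -0.4, "az": -0.4, "dx": -0.12, "dy": -0.03, "dz": 0.05, "grip": 0},
    {"ax": -0.1, "ay": -0.3, "az": -0.3, "dx": -0.1, "dy": -0.03, "dz": 0.05, "grip": 0},
    {"ax": 0, "ay": 0, "az": 0, "dx": -0.05, "dy": 0, "dz": 0.05, "grip": 0},
    {"ax": 0, "ay": 0, "az": 0, "dx": 0, "dy": 0, "dz": 0, "grip": 0},
    {"ax": 0, "ay": 0, "az": 0, "dx": 0, "dy": 0, "dz": 0, "grip": 0},
    {"ax": 0, "ay": 0, "az": 0, "dx": 0, "dy": 0, "dz": 0, "grip": 0},
    {"ax": 0, "ay": 0, "az": 0, "dx": 0, "dy": 0, "dz": 0, "grip": 0},
    {"ax": 0, "ay": 0, "az": 0, "dx": 0, "dy": 0, "dz": 0, "grip": 0},
    {"ax": 0, "ay": 0, "az": 0, "dx": 0, "dy": 0, "dz": 0, "grip": 0},
    {"ax": 0, "ay": 0, "az": 0, "dx": 0, "dy": 0, "dz": 0, "grip": 0},
  ],
)

```text
t: 3.43
eef_pos: [0.5639, -0.2991, 0.1373]
eef_rot: [[0.192, -0.981, 0.008], [-0.981, -0.192, -0.006], [0.007, -0.007, -1.0]]
ft_force: [0.9, -0.1, 1.0]
gripper_width: 0.998
```

Run:
```python
from h import *
p=m2w([0,-.1,0]); goto([p[0],p[1],.131],-78.85)
```

```text
t 3.4333 pos [ 0.5639 -0.2991  0.1373] yaw -78.95675857768211 F [ 0.9297 -0.1107  0.9657] w 0.9975308778400509
 shift units [-0.105  -0.0019  0.1558] turn deg [-0.3978 -0.421  -0.1053] j7 [ 27.052   30.6536  -4.0329  98.8267   2.8372  50.0494 -57.1759]
```

Call:
step_arm(
  rows=[
    {"ax": -0.2, "ay": -0.2, "az": 0, "dx": -0.07, "dy": 0, "dz": 0.1, "grip": 0},
    {"ax": -0.1, "ay": -0.1, "az": 0, "dx": 0, "dy": 0, "dz": 0.05, "grip": 100},
    {"ax": 0, "ay": 0, "az": 0, "dx": 0, "dy": 0, "dz": 0, "grip": 255},
    {"ax": 0, "ay": 0, "az": 0, "dx": 0, "dy": 0, "dz": 0, "grip": 255},
    {"ax": 0, "ay": 0, "az": 0, "dx": 0, "dy": 0, "dz": 0, "grip": 255},
    {"ax": 0, "ay": 0, "az": 0, "dx": 0, "dy": 0, "dz": 0, "grip": 255},
    {"ax": 0, "ay": 0, "az": 0, "dx": 0, "dy": 0, "dz": 0, "grip": 255},
    {"ax": 0, "ay": 0, "az": 0, "dx": 0, "dy": 0, "dz": 0, "grip": 255},
    {"ax": 0, "ay": 0, "az": 0, "dx": 0, "dy": 0, "dz": 0, "grip": 255},
    {"ax": 0, "ay": 0, "az": 0, "dx": 0, "dy": 0, "dz": 0, "grip": 255},
  ],
  force=30,
)

```text
t: 4.27
eef_pos: [0.5631, -0.2966, 0.1303]
eef_rot: [[0.192, -0.981, 0.001], [-0.981, -0.192, -0.002], [0.002, -0.001, -1.0]]
ft_force: [-0.6, -0.2, 0.3]
gripper_width: 0.203
```

Run:
```python
from h import *
o=arm.get_obs(); print(w2m(o["eef_pos"]))
p=o["eef_pos"]-.063*MR[:,0]; print(p); goto(p,-78.85)
```

```text
[-0.0004 -0.1015  0.1303]
[ 0.5013 -0.3088  0.1303]
t 4.2667 pos [ 0.5631 -0.2966  0.1303] yaw -78.92040724143531 F [-0.6305 -0.1611  0.2902] w 0.20309920567874237
 shift units [ 0.0019  1.575  -0.0008] turn deg [-0.0294 -0.1087 -0.0704] j7 [ 26.9112  31.1798  -4.0638  99.0023   2.8475  49.8308 -57.322 ]
```

Call:
step_arm(
  rows=[
    {"ax": 0, "ay": 0, "az": 0, "dx": 0, "dy": 0.15, "dz": 0, "grip": 255},
    {"ax": 0, "ay": 0, "az": 0, "dx": 0, "dy": 0.25, "dz": 0, "grip": 255},
    {"ax": 0, "ay": 0, "az": 0, "dx": 0, "dy": 0.25, "dz": 0, "grip": 255},
    {"ax": 0, "ay": 0, "az": 0, "dx": 0, "dy": 0.25, "dz": 0, "grip": 255},
    {"ax": 0, "ay": 0, "az": 0, "dx": 0, "dy": 0.25, "dz": 0, "grip": 255},
    {"ax": 0, "ay": 0, "az": 0, "dx": 0, "dy": 0.2, "dz": 0, "grip": 255},
    {"ax": 0, "ay": 0, "az": 0, "dx": 0, "dy": 0.1, "dz": 0, "grip": 255},
    {"ax": 0, "ay": 0, "az": 0, "dx": 0, "dy": 0, "dz": 0, "grip": 255},
    {"ax": 0, "ay": 0, "az": 0, "dx": 0, "dy": 0, "dz": 0, "grip": 255},
    {"ax": 0, "ay": 0, "az": 0, "dx": 0, "dy": 0, "dz": 0, "grip": 255},
  ],
)

```text
t: 5.1
eef_pos: [0.4996, -0.3093, 0.1303]
eef_rot: [[0.191, -0.982, 0.004], [-0.982, -0.191, -0.002], [0.003, -0.003, -1.0]]
ft_force: [1.5, -0.8, -0.8]
gripper_width: 0.203
```

Run:
```python
from h import *
goto([.5013,-.3088,.1303],-78.85)
```

```text
t 5.1 pos [ 0.4996 -0.3093  0.1303] yaw -78.99385905210171 F [ 1.545  -0.8233 -0.7945] w 0.20342516479180942
 shift units [-0.0051 -0.0445 -0.0007] turn deg [-0.1729 -0.1742 -0.1436] j7 [ 30.651   27.0177  -3.9197 106.1455   2.4874  46.6743 -53.5353]
```

Call:
step_arm(
  rows=[
    {"ax": 0, "ay": 0, "az": 0, "dx": 0, "dy": -0.03, "dz": 0, "grip": 255},
    {"ax": 0, "ay": 0, "az": 0, "dx": 0, "dy": 0, "dz": 0, "grip": 255},
    {"ax": 0, "ay": 0, "az": 0, "dx": 0, "dy": 0, "dz": 0, "grip": 100},
    {"ax": 0, "ay": 0, "az": 0, "dx": 0, "dy": 0, "dz": 0, "grip": 0},
    {"ax": 0, "ay": 0, "az": 0, "dx": 0, "dy": 0, "dz": 0, "grip": 0},
    {"ax": 0, "ay": 0, "az": 0, "dx": 0, "dy": 0, "dz": -0.2, "grip": 0},
    {"ax": 0, "ay": 0, "az": 0, "dx": 0, "dy": 0, "dz": -0.5, "grip": 0},
    {"ax": 0, "ay": 0, "az": 0, "dx": 0, "dy": 0, "dz": -0.8, "grip": 0},
    {"ax": 0, "ay": 0, "az": 0, "dx": 0, "dy": 0, "dz": -0.8, "grip": 0},
    {"ax": 0, "ay": 0, "az": 0, "dx": 0, "dy": 0, "dz": -0.6, "grip": 0},
  ],
)

```text
t: 5.93
eef_pos: [0.4979, -0.3059, 0.2454]
eef_rot: [[0.192, -0.981, -0.012], [-0.981, -0.192, 0.007], [-0.009, 0.01, -1.0]]
ft_force: [-0.0, -0.2, -0.9]
gripper_width: 1.001
```

Run:
```python
from h import *
cy=np.radians(-29.3); p=np.array([.5116,.1959])-.035*np.array([np.cos(cy),np.sin(cy)]); print("rib",p)
goto([*p,.25],-29.3)
```

```text
rib [0.4811 0.213 ]
t 5.9333 pos [ 0.4979 -0.3059  0.2454] yaw -78.95226601076033 F [-0.0121 -0.2199 -0.933 ] w 1.0011213301909287
 shift units [-12.813   -2.0733  -0.0237] turn deg [  0.3371   0.7253 -49.6489] j7 [ 30.6466  19.4225  -4.086  100.592    1.5178  60.8143 -52.9157]
```

Call:
step_arm(
  rows=[
    {"ax": 0, "ay": 0, "az": 0, "dx": -0.5, "dy": -0.1, "dz": 0, "grip": 0},
    {"ax": 0, "ay": 0, "az": 0, "dx": -0.9, "dy": -0.2, "dz": 0, "grip": 0},
    {"ax": 0, "ay": 0, "az": 0, "dx": -0.9, "dy": -0.2, "dz": 0, "grip": 0},
    {"ax": 0, "ay": 0, "az": 0, "dx": -0.9, "dy": -0.2, "dz": 0, "grip": 0},
    {"ax": 0, "ay": 0, "az": 0, "dx": -0.9, "dy": -0.2, "dz": 0, "grip": 0},
    {"ax": 0, "ay": 0, "az": 0, "dx": -0.9, "dy": -0.2, "dz": 0, "grip": 0},
    {"ax": 0, "ay": 0, "az": 0, "dx": -0.9, "dy": -0.2, "dz": 0, "grip": 0},
    {"ax": 0, "ay": 0, "az": 0, "dx": -0.9, "dy": -0.2, "dz": 0, "grip": 0},
    {"ax": 0, "ay": 0, "az": 0, "dx": -0.9, "dy": -0.2, "dz": 0, "grip": 0},
    {"ax": 0, "ay": 0, "az": 0, "dx": -0.7, "dy": -0.1, "dz": 0, "grip": 0},
  ],
)

```text
t: 6.77
eef_pos: [0.5114, 0.0401, 0.2617]
eef_rot: [[0.171, -0.985, 0.016], [-0.985, -0.171, -0.008], [0.011, -0.014, -1.0]]
ft_force: [0.8, -0.2, -0.7]
gripper_width: 0.997
```

Run:
```python
from h import *
goto([.4811,.213,.2],-29.3)
t=arm.grab_frame("top");s=arm.grab_frame("side")
cv2.imwrite("pics/t1.png",t[:,:,::-1]);cv2.imwrite("pics/s1.png",s[:,:,::-1])
a=cv2.resize(t[195:250,385:435],None,fx=7,fy=7,interpolation=cv2.INTER_CUBIC)
b=cv2.resize(s[160:205,310:370],None,fx=7,fy=7,interpolation=cv2.INTER_CUBIC)
im=np.zeros((400,790,3),np.uint8); im[:385,:350]=a; im[:315,360:780]=b
cv2.imwrite("pics/c1.png",im[:,:,::-1])
```

```text
t 6.7667 pos [0.5114 0.0401 0.2617] yaw -80.17202279703713 F [ 0.7635 -0.2218 -0.7027] w 0.9973553846067332
 shift units [-4.4044  0.0301  1.4933] turn deg [ -0.4673  -0.9464 -50.8662] j7 [  4.4228  11.1753 -15.882  109.6249   4.3119  58.9    -93.5245]
```

View pics/c1.png

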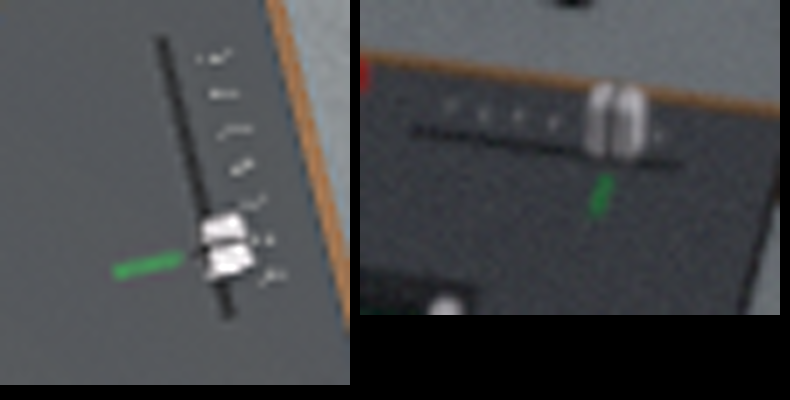

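Crop: the cap's line is at top (416.7,228.9), with the mark at (405.6,232.5). In the side view the cap top is at (346.2,172.6) and the mark at (344.1,187.4).

Run:
```python
from h import *
for n,c,m in(("top",[416.7,228.9],[405.6,232.5]),("side",[346.2,172.6],[344.1,187.4])):
    print(n,w2m(plane(n,[c],.086)[0]),w2m(plane(n,[m],.05)[0]))
# side: line base at front of cap on bay-facing face, z=.056,y=-.091
print("side face line foot",w2m(plane("side",[[310+(612-360)/7-.5,160+155/7-.5]],.056)[0]))
```

```text
top [-0.0616 -0.0994  0.086 ] [-0.0626 -0.0703  0.05  ]
side [-0.0658 -0.107   0.086 ] [-0.0664 -0.0754  0.05  ]
side face line foot [-0.0661 -0.0989  0.056 ]
```

Both views put the fader within about 1 mm of the mark. Now the cover.

Call:
step_arm(
  rows=[
    {"ax": 0, "ay": 0, "az": 0, "dx": -0.7, "dy": 0, "dz": 0, "grip": 0},
    {"ax": 0, "ay": 0, "az": 0, "dx": -0.9, "dy": 0, "dz": 0, "grip": 0},
    {"ax": 0, "ay": 0, "az": -2, "dx": -0.9, "dy": 0, "dz": 0, "grip": 0},
    {"ax": 0, "ay": 0, "az": -5, "dx": -0.8, "dy": 0, "dz": 0, "grip": 0},
    {"ax": 0, "ay": 0, "az": -7, "dx": -0.3, "dy": 0.05, "dz": 0.1, "grip": 0},
    {"ax": 0, "ay": 0, "az": -7, "dx": 0, "dy": 0, "dz": 0.2, "grip": 0},
    {"ax": 0, "ay": 0, "az": -7, "dx": 0, "dy": 0, "dz": 0.3, "grip": 0},
    {"ax": 0, "ay": 0, "az": -7, "dx": 0, "dy": 0, "dz": 0.3, "grip": 0},
    {"ax": 0, "ay": 0, "az": -7, "dx": 0, "dy": 0, "dz": 0.2, "grip": 0},
    {"ax": 0, "ay": 0, "az": -5, "dx": 0, "dy": 0, "dz": 0.1, "grip": 0},
  ],
)

```text
t: 7.7
eef_pos: [0.4836, 0.1881, 0.2184]
eef_rot: [[0.846, -0.532, 0.028], [-0.532, -0.847, -0.007], [0.027, -0.009, -1.0]]
ft_force: [-1.2, -0.6, 0.4]
gripper_width: 0.999
```

Run:
```python
from h import *
goto([.4811,.213,.15],-29.3)
cy=np.radians(-29.3); u=np.array([np.cos(cy),np.sin(cy)])
# rib location in the first side picture: project expected rib top ends, and find corners
p=np.array([.4811,.213]); v=np.array([-u[1],u[0]])
X=[[*(p+v*.03),.034],[*(p-v*.03),.034],[*(p+v*.03),.004],[*(p-v*.03),.004],[*(p+u*.09+v*.06),.004],[*(p+u*.09-v*.06),.004],[*(p-u*.02+v*.06),.004],[*(p-u*.02-v*.06),.004]]
q=proj("side",X); print(q)
s=cv2.imread("pics/side0.png"); im=cv2.resize(s[270:330,205:305],None,fx=6,fy=6,interpolation=cv2.INTER_CUBIC)
for a in q: cv2.circle(im,tuple(np.int32((a-[205,270]+.5)*6)),3,(0,0,255),1)
cv2.imwrite("pics/c2.png",im)
```

```text
t 7.7 pos [0.4836 0.1881 0.2184] yaw -32.15177769747951 F [-1.237  -0.5592  0.4347] w 0.9985735543900192
 shift units [-0.4313 -0.4797  1.7039] turn deg [-0.4565 -1.5877 -2.8448] j7 [ -2.6759  15.4025 -27.78   111.5589  10.2338  53.9861 -67.6452]
[[262.8912 306.3074]
 [282.9105 295.5946]
 [263.8881 313.7616]
 [283.5634 303.0802]
 [236.6146 297.205 ]
 [275.0048 277.5161]
 [257.7846 324.4111]
 [297.3572 302.6437]]
```

View pics/c2.png

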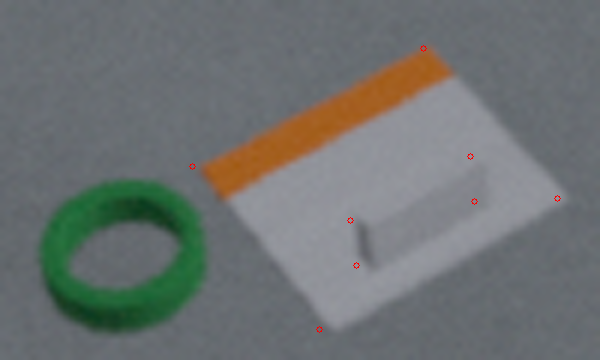

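The rib stands at the trailing side as predicted, with a common offset of about 1.7 px (the camera calibration bias). The plate is confirmed.

Call:
step_arm(
  rows=[
    {"ax": -0.2, "ay": -0.5, "az": -1, "dx": -0.15, "dy": -0.15, "dz": 0.1, "grip": 0},
    {"ax": -0.2, "ay": -0.5, "az": -1, "dx": -0.15, "dy": -0.15, "dz": 0.2, "grip": 0},
    {"ax": 0, "ay": -0.4, "az": -0.7, "dx": -0.1, "dy": -0.12, "dz": 0.3, "grip": 0},
    {"ax": 0, "ay": 0, "az": 0, "dx": 0, "dy": 0, "dz": 0.3, "grip": 0},
    {"ax": 0, "ay": 0, "az": 0, "dx": 0, "dy": 0, "dz": 0.3, "grip": 0},
    {"ax": 0, "ay": 0, "az": 0, "dx": 0, "dy": 0, "dz": 0.3, "grip": 0},
    {"ax": 0, "ay": 0, "az": 0, "dx": 0, "dy": 0, "dz": 0.15, "grip": 0},
    {"ax": 0, "ay": 0, "az": 0, "dx": 0, "dy": 0, "dz": 0, "grip": 0},
    {"ax": 0, "ay": 0, "az": 0, "dx": 0, "dy": 0, "dz": 0, "grip": 0},
    {"ax": 0, "ay": 0, "az": 0, "dx": 0, "dy": 0, "dz": 0, "grip": 0},
  ],
)

```text
t: 8.53
eef_pos: [0.4786, 0.2122, 0.1452]
eef_rot: [[0.869, -0.495, -0.001], [-0.495, -0.869, -0.002], [-0.0, 0.002, -1.0]]
ft_force: [0.1, -0.4, 0.3]
gripper_width: 0.998
```

Run:
```python
from h import *
goto([.480,.213,.083],-29.3)
```

```text
t 8.5333 pos [0.4786 0.2122 0.1452] yaw -29.681487956064718 F [ 0.0667 -0.4294  0.292 ] w 0.9982884080809278
 shift units [ 0.0213 -0.0388  1.555 ] turn deg [ 0.123   0.0265 -0.3815] j7 [ -5.9376  22.3726 -27.4039 113.585   13.8396  47.3061 -70.7379]
```

Call:
step_arm(
  rows=[
    {"ax": 0, "ay": 0, "az": -0.2, "dx": 0, "dy": -0.03, "dz": 0.2, "grip": 0},
    {"ax": 0, "ay": 0, "az": -0.2, "dx": 0, "dy": 0, "dz": 0.3, "grip": 0},
    {"ax": 0, "ay": 0, "az": 0, "dx": 0, "dy": 0, "dz": 0.3, "grip": 0},
    {"ax": 0, "ay": 0, "az": 0, "dx": 0, "dy": 0, "dz": 0.3, "grip": 0},
    {"ax": 0, "ay": 0, "az": 0, "dx": 0, "dy": 0, "dz": 0.2, "grip": 0},
    {"ax": 0, "ay": 0, "az": 0, "dx": 0, "dy": 0, "dz": 0.1, "grip": 0},
    {"ax": 0, "ay": 0, "az": 0, "dx": 0, "dy": 0, "dz": 0.05, "grip": 0},
    {"ax": 0, "ay": 0, "az": 0, "dx": 0, "dy": 0, "dz": 0, "grip": 0},
    {"ax": 0, "ay": 0, "az": 0, "dx": 0, "dy": 0, "dz": 0, "grip": 0},
    {"ax": 0, "ay": 0, "az": 0, "dx": 0, "dy": 0, "dz": 0, "grip": 0},
  ],
)

```text
t: 9.37
eef_pos: [0.4814, 0.214, 0.0839]
eef_rot: [[0.872, -0.489, 0.004], [-0.489, -0.872, 0.001], [0.003, -0.003, -1.0]]
ft_force: [-0.4, 0.1, 0.3]
gripper_width: 1.0
```

Run:
```python
from h import *
goto([.480,.213,.083],-29.3)
```

```text
t 9.3667 pos [0.4814 0.214  0.0839] yaw -29.28973516602785 F [-0.4471  0.0553  0.3149] w 0.9996884965945168
 shift units [-0.0178  0.039   0.0226] turn deg [-0.1451 -0.1929  0.0105] j7 [ -8.1968  27.9416 -25.1178 115.327   18.0911  40.2195 -73.9448]
```

Good. Grip slowly, which centres the plate.

Call:
step_arm(
  rows=[
    {"ax": -0.1, "ay": -0.2, "az": 0, "dx": 0, "dy": 0, "dz": 0, "grip": 80},
    {"ax": 0, "ay": 0, "az": 0, "dx": 0, "dy": 0, "dz": 0, "grip": 120},
    {"ax": 0, "ay": 0, "az": 0, "dx": 0, "dy": 0, "dz": 0, "grip": 160},
    {"ax": 0, "ay": 0, "az": 0, "dx": 0, "dy": 0, "dz": 0, "grip": 190},
    {"ax": 0, "ay": 0, "az": 0, "dx": 0, "dy": 0, "dz": 0, "grip": 210},
    {"ax": 0, "ay": 0, "az": 0, "dx": 0, "dy": 0, "dz": 0, "grip": 255},
    {"ax": 0, "ay": 0, "az": 0, "dx": 0, "dy": 0, "dz": 0, "grip": 255},
    {"ax": 0, "ay": 0, "az": 0, "dx": 0, "dy": 0, "dz": 0, "grip": 255},
    {"ax": 0, "ay": 0, "az": 0, "dx": 0, "dy": 0, "dz": 0, "grip": 255},
    {"ax": 0, "ay": 0, "az": 0, "dx": 0, "dy": 0, "dz": 0, "grip": 255},
  ],
  force=80,
)

```text
t: 10.2
eef_pos: [0.4828, 0.2147, 0.0861]
eef_rot: [[0.872, -0.49, 0.004], [-0.49, -0.872, 0.003], [0.002, -0.004, -1.0]]
ft_force: [-0.1, 0.0, 0.2]
gripper_width: 0.097
```

Run:
```python
from h import *
goto([.480,.213,.2],-29.3); print(arm.get_obs()["eef_rot"][:,2])
t=arm.grab_frame("top"); cv2.imwrite("pics/t2.png",t[:,:,::-1])
for A,b,c in blobs(t,(5,80,120),(25,255,255),(222,205,282,262))[:1]:
    w=plane("top",cv2.boxPoints(b),0.004)[:,:2]; print("orange",A,w,w.mean(0),b)
    v=w[2]-w[1]; print(np.degrees(np.arctan2(v[1],v[0]))+90)
```

```text
t 10.2 pos [0.4828 0.2147 0.0861] yaw -29.31208193911318 F [-0.1005  0.0298  0.2263] w 0.09668294037639336
 shift units [-0.0328  0.0594 -2.8466] turn deg [-0.2443 -0.1339 -0.0118] j7 [ -8.0455  27.8475 -25.2536 115.0876  17.8665  40.4818 -73.7168]
[ 0.0041  0.0026 -1.    ]
orange 237.0 [[0.5713 0.2321]
 [0.5915 0.2211]
 [0.5326 0.116 ]
 [0.5126 0.127 ]] [0.552  0.1741] ((259.10626220703125, 220.3380584716797), (38.046051025390625, 7.285414218902588), 27.55280876159668)
-29.246063618870025
```

Call:
step_arm(
  rows=[
    {"ax": 0.1, "ay": -0.2, "az": 0, "dx": 0, "dy": 0, "dz": 0.03, "grip": 255},
    {"ax": 0, "ay": 0, "az": 0, "dx": 0, "dy": 0, "dz": 0.03, "grip": 255},
    {"ax": 0, "ay": 0, "az": 0, "dx": 0, "dy": 0, "dz": 0.03, "grip": 255},
    {"ax": 0, "ay": 0, "az": 0, "dx": 0, "dy": 0, "dz": 0.03, "grip": 255},
    {"ax": 0, "ay": 0, "az": 0, "dx": 0, "dy": 0, "dz": 0.03, "grip": 255},
    {"ax": 0, "ay": 0, "az": 0, "dx": 0, "dy": 0, "dz": 0.03, "grip": 255},
    {"ax": 0, "ay": 0, "az": 0, "dx": 0, "dy": 0, "dz": 0.03, "grip": 255},
    {"ax": 0, "ay": 0, "az": 0, "dx": 0, "dy": 0, "dz": 0.03, "grip": 255},
    {"ax": 0, "ay": 0, "az": 0, "dx": 0, "dy": 0, "dz": 0.03, "grip": 255},
    {"ax": 0, "ay": 0, "az": 0, "dx": 0, "dy": 0, "dz": 0.03, "grip": 255},
  ],
  force=80,
)

```text
t: 11.08
eef_pos: [0.4829, 0.2151, 0.0861]
eef_rot: [[0.872, -0.49, 0.002], [-0.49, -0.872, -0.003], [0.003, 0.002, -1.0]]
ft_force: [-3.3, -1.2, 11.7]
gripper_width: 0.096
```

Run:
```python
from h import *
goto([.480,.213,.2],-29.3); print(arm.get_obs()["eef_rot"][:,2])
```

```text
t 11.0833 pos [0.4829 0.2151 0.0861] yaw -29.35655064733278 F [-3.2674 -1.1565 11.6955] w 0.09566774402512725
 shift units [-0.029   0.0858 -2.8466] turn deg [ 0.1005 -0.1865 -0.0567] j7 [ -8.319   27.9377 -25.1165 114.9025  18.0282  40.8641 -73.9993]
[ 0.002  -0.0031 -1.    ]
```

Call:
step_arm(
  rows=[
    {"ax": 0, "ay": 0, "az": 0, "dx": 0, "dy": 0, "dz": -0.1, "grip": 255},
    {"ax": 0, "ay": 0, "az": 0, "dx": 0, "dy": 0, "dz": -0.3, "grip": 255},
    {"ax": 0, "ay": 0, "az": 0, "dx": 0, "dy": 0, "dz": -0.5, "grip": 255},
    {"ax": 0, "ay": 0, "az": 0, "dx": 0, "dy": 0, "dz": -0.5, "grip": 255},
    {"ax": 0, "ay": 0, "az": -2, "dx": 0, "dy": 0, "dz": -0.5, "grip": 255},
    {"ax": 0, "ay": 0, "az": -5, "dx": 0, "dy": 0, "dz": -0.4, "grip": 255},
    {"ax": 0, "ay": 0, "az": -6, "dx": 0, "dy": 0, "dz": -0.3, "grip": 255},
    {"ax": 0, "ay": 0, "az": -6, "dx": 0, "dy": 0, "dz": 0, "grip": 255},
    {"ax": 0, "ay": 0, "az": -6, "dx": 0, "dy": 0, "dz": 0, "grip": 255},
    {"ax": 0, "ay": 0, "az": -6, "dx": 0, "dy": 0, "dz": 0, "grip": 255},
  ],
  force=80,
)

```text
t: 11.92
eef_pos: [0.4811, 0.215, 0.1993]
eef_rot: [[0.999, 0.054, 0.001], [0.054, -0.999, -0.004], [0.001, 0.004, -1.0]]
ft_force: [-0.2, 0.5, -1.9]
gripper_width: 0.098
```

Run:
```python
from h import *
p=m2w([-.048,.052,0]); print(p); goto([p[0],p[1],.2],11.15)
```

```text
[ 0.4868 -0.1552  0.    ]
t 11.9167 pos [0.4811 0.215  0.1993] yaw 3.0752711517531868 F [-0.195   0.4769 -1.9366] w 0.09782411074061184
 shift units [-0.3549  9.2476  0.0226] turn deg [ 0.2501 -0.0232 -8.0748] j7 [  0.5873  19.412  -35.3058 110.573   13.9751  54.2931 -38.3597]
```

Call:
step_arm(
  rows=[
    {"ax": 0, "ay": 0, "az": -4, "dx": 0, "dy": 0.4, "dz": 0, "grip": 255},
    {"ax": 0, "ay": 0, "az": -4, "dx": -0.15, "dy": 0.9, "dz": 0, "grip": 255},
    {"ax": 0, "ay": 0, "az": 0, "dx": -0.18, "dy": 0.95, "dz": 0, "grip": 255},
    {"ax": 0, "ay": 0, "az": 0, "dx": -0.18, "dy": 0.95, "dz": 0, "grip": 255},
    {"ax": 0, "ay": 0, "az": 0, "dx": -0.18, "dy": 0.95, "dz": 0, "grip": 255},
    {"ax": 0, "ay": 0, "az": 0, "dx": -0.18, "dy": 0.95, "dz": 0, "grip": 255},
    {"ax": 0, "ay": 0, "az": 0, "dx": -0.18, "dy": 0.95, "dz": 0, "grip": 255},
    {"ax": 0, "ay": 0, "az": 0, "dx": -0.18, "dy": 0.95, "dz": 0, "grip": 255},
    {"ax": 0, "ay": 0, "az": 0, "dx": -0.18, "dy": 0.95, "dz": 0, "grip": 255},
    {"ax": 0, "ay": 0, "az": 0, "dx": -0.1, "dy": 0.5, "dz": 0, "grip": 255},
  ],
  force=80,
)

```text
t: 12.75
eef_pos: [0.4865, -0.1343, 0.2052]
eef_rot: [[0.975, 0.222, 0.007], [0.222, -0.975, 0.002], [0.008, -0.001, -1.0]]
ft_force: [-0.1, -0.2, -1.9]
gripper_width: 0.097
```

Run:
```python
from h import *
p=m2w([-.048,.052,0]); goto([p[0],p[1],.165],11.15)
```

```text
t 12.75 pos [ 0.4865 -0.1343  0.2052] yaw 12.815742044670431 F [-0.0541 -0.1908 -1.9356] w 0.09654866278972526
 shift units [-0.1182  0.5095  1.0026] turn deg [-0.049  -0.4431  1.6659] j7 [ 35.0901  15.4789 -28.2722 113.5018   8.8943  52.7226  15.1435]
```

Call:
step_arm(
  rows=[
    {"ax": 0, "ay": -0.1, "az": 0.3, "dx": -0.03, "dy": 0, "dz": 0, "grip": 255},
    {"ax": 0, "ay": 0, "az": 0.3, "dx": 0, "dy": 0, "dz": 0, "grip": 255},
    {"ax": 0, "ay": 0, "az": 0.3, "dx": 0, "dy": 0.1, "dz": 0.1, "grip": 255},
    {"ax": 0, "ay": 0, "az": 0.3, "dx": 0, "dy": 0.1, "dz": 0.2, "grip": 255},
    {"ax": 0, "ay": 0, "az": 0, "dx": 0, "dy": 0, "dz": 0.2, "grip": 255},
    {"ax": 0, "ay": 0, "az": 0, "dx": 0, "dy": 0, "dz": 0.2, "grip": 255},
    {"ax": 0, "ay": 0, "az": 0, "dx": 0, "dy": 0, "dz": 0.1, "grip": 255},
    {"ax": 0, "ay": 0, "az": 0, "dx": 0, "dy": 0, "dz": 0, "grip": 255},
    {"ax": 0, "ay": 0, "az": 0, "dx": 0, "dy": 0, "dz": 0, "grip": 255},
    {"ax": 0, "ay": 0, "az": 0, "dx": 0, "dy": 0, "dz": 0, "grip": 255},
  ],
  force=80,
)

```text
t: 13.58
eef_pos: [0.4859, -0.1425, 0.1696]
eef_rot: [[0.98, 0.2, 0.003], [0.2, -0.98, 0.004], [0.004, -0.003, -1.0]]
ft_force: [-0.9, -0.4, -1.0]
gripper_width: 0.096
```

Run:
```python
from h import *
p=m2w([-.048,.052,0]); goto([p[0],p[1],.155],11.15)
t=arm.grab_frame("top");s=arm.grab_frame("side")
cv2.imwrite("pics/t3.png",t[:,:,::-1]);cv2.imwrite("pics/s3.png",s[:,:,::-1])
a=cv2.resize(t[160:280,315:445],None,fx=3,fy=3,interpolation=cv2.INTER_CUBIC)
b=cv2.resize(s[150:255,255:385],None,fx=3,fy=3,interpolation=cv2.INTER_CUBIC)
im=np.zeros((370,790,3),np.uint8); im[:360,:390]=a; im[:315,395:785]=b
cv2.imwrite("pics/c3.png",im[:,:,::-1])
```

```text
t 13.5833 pos [ 0.4859 -0.1425  0.1696] yaw 11.519594708013686 F [-0.8813 -0.4316 -0.9874] w 0.09557154518355915
 shift units [-0.0427  0.315   0.3647] turn deg [-0.1796 -0.2024  0.3699] j7 [ 34.683   18.5317 -27.1471 114.925   10.7862  48.843   13.1471]
```

View pics/c3.png

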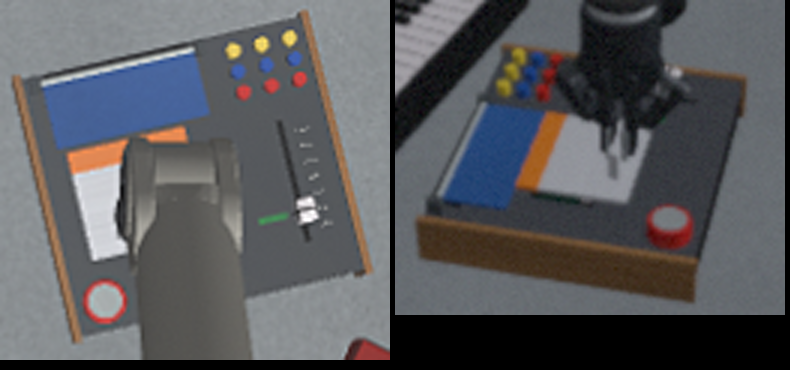

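Picture: the cover is parallel to the flap, with the orange edge at top crop (68..185,150..127), just in front of the flap edge and clear of the tin and the fader. Lower it.

Call:
step_arm(
  rows=[
    {"ax": 0, "ay": -0.1, "az": 0.1, "dx": -0.02, "dy": 0.1, "dz": 0, "grip": 255},
    {"ax": -0.1, "ay": -0.1, "az": 0.1, "dx": 0, "dy": 0.1, "dz": 0.1, "grip": 255},
    {"ax": 0, "ay": 0, "az": 0.1, "dx": 0, "dy": 0.08, "dz": 0.15, "grip": 255},
    {"ax": 0, "ay": 0, "az": 0, "dx": 0, "dy": 0.02, "dz": 0.15, "grip": 255},
    {"ax": 0, "ay": 0, "az": 0, "dx": 0, "dy": 0, "dz": 0.1, "grip": 255},
    {"ax": 0, "ay": 0, "az": 0, "dx": 0, "dy": 0, "dz": 0.05, "grip": 255},
    {"ax": 0, "ay": 0, "az": 0, "dx": 0, "dy": 0, "dz": 0, "grip": 255},
    {"ax": 0, "ay": 0, "az": 0, "dx": 0, "dy": 0, "dz": 0, "grip": 255},
    {"ax": 0, "ay": 0, "az": 0, "dx": 0, "dy": 0, "dz": 0, "grip": 255},
    {"ax": 0, "ay": 0, "az": 0, "dx": 0, "dy": 0, "dz": 0, "grip": 255},
  ],
  force=80,
)

```text
t: 14.52
eef_pos: [0.4882, -0.1569, 0.146]
eef_rot: [[0.981, 0.192, 0.001], [0.192, -0.981, 0.0], [0.001, 0.0, -1.0]]
ft_force: [-0.4, -0.2, -1.4]
gripper_width: 0.1
```

Run:
```python
from h import *
p=m2w([-.048,.052,0]); goto([p[0],p[1],.139],11.15); print(arm.get_obs()["eef_rot"][:,2])
```

```text
t 14.5167 pos [ 0.4882 -0.1569  0.146 ] yaw 11.084946783071146 F [-0.4052 -0.1921 -1.4371] w 0.09996209712167711
 shift units [-0.0282 -0.0487  0.1757] turn deg [ 0.0094 -0.0754 -0.0651] j7 [ 34.7937  21.0582 -25.9743 115.0999  12.52    46.4218  12.7387]
[ 0.0013  0.0001 -1.    ]
```

Call:
step_arm(
  rows=[
    {"ax": 0, "ay": 0, "az": 0, "dx": -0.02, "dy": -0.03, "dz": 0.05, "grip": 255},
    {"ax": 0, "ay": 0, "az": 0, "dx": 0, "dy": 0, "dz": 0.06, "grip": 255},
    {"ax": 0, "ay": 0, "az": 0, "dx": 0, "dy": 0, "dz": 0.06, "grip": 255},
    {"ax": 0, "ay": 0, "az": 0, "dx": 0, "dy": 0, "dz": 0.03, "grip": 255},
    {"ax": 0, "ay": 0, "az": 0, "dx": 0, "dy": 0, "dz": 0, "grip": 255},
    {"ax": 0, "ay": 0, "az": 0, "dx": 0, "dy": 0, "dz": 0, "grip": 255},
    {"ax": 0, "ay": 0, "az": 0, "dx": 0, "dy": 0, "dz": 0, "grip": 255},
    {"ax": 0, "ay": 0, "az": 0, "dx": 0, "dy": 0, "dz": 0, "grip": 255},
    {"ax": 0, "ay": 0, "az": 0, "dx": 0, "dy": 0, "dz": 0, "grip": 255},
    {"ax": 0, "ay": 0, "az": 0, "dx": 0, "dy": 0, "dz": 0, "grip": 255},
  ],
  force=80,
)

```text
t: 15.35
eef_pos: [0.4878, -0.1557, 0.1396]
eef_rot: [[0.981, 0.193, 0.003], [0.193, -0.981, -0.001], [0.003, 0.002, -1.0]]
ft_force: [-1.5, 0.3, 2.4]
gripper_width: 0.097
```

Run:
```python
from h import *
p=m2w([-.048,.052,0]); goto([p[0],p[1],.139],11.15); print(arm.get_obs()["eef_rot"][:,2])
```

```text
t 15.35 pos [ 0.4878 -0.1557  0.1396] yaw 11.10829602681145 F [-1.4566  0.2548  2.3969] w 0.09722248443954358
 shift units [-0.0236 -0.0175  0.0144] turn deg [ 0.1145 -0.145  -0.0418] j7 [ 34.4678  21.5034 -25.7918 115.5201  12.9944  45.5129  12.2099]
[ 0.0029 -0.0015 -1.    ]
```

Call:
step_arm(
  rows=[
    {"ax": 0.1, "ay": -0.1, "az": 0, "dx": 0, "dy": 0, "dz": 0.03, "grip": 255},
    {"ax": 0, "ay": -0.1, "az": 0, "dx": 0.05, "dy": 0, "dz": 0.02, "grip": 255},
    {"ax": 0, "ay": 0, "az": 0, "dx": 0.07, "dy": 0, "dz": 0.01, "grip": 255},
    {"ax": 0, "ay": 0, "az": 0, "dx": 0.07, "dy": 0, "dz": 0, "grip": 255},
    {"ax": 0, "ay": 0, "az": 0, "dx": 0.07, "dy": 0, "dz": 0, "grip": 255},
    {"ax": 0, "ay": 0, "az": 0, "dx": 0.05, "dy": 0, "dz": 0, "grip": 255},
    {"ax": 0, "ay": 0, "az": 0, "dx": 0, "dy": 0, "dz": 0, "grip": 255},
    {"ax": 0, "ay": 0, "az": 0, "dx": 0, "dy": 0, "dz": 0, "grip": 255},
    {"ax": 0, "ay": 0, "az": 0, "dx": 0, "dy": 0, "dz": 0, "grip": 255},
    {"ax": 0, "ay": 0, "az": 0, "dx": 0, "dy": 0, "dz": 0, "grip": 255},
  ],
  force=80,
)

```text
t: 16.18
eef_pos: [0.5024, -0.1535, 0.1377]
eef_rot: [[0.981, 0.192, 0.0], [0.192, -0.981, -0.001], [0.0, 0.001, -1.0]]
ft_force: [-0.7, 0.1, 4.1]
gripper_width: 0.095
```

Run:
```python
from h import *
p=m2w([-.012,.052,0]); goto([p[0],p[1],.138],11.15); o=arm.get_obs();print(o["eef_rot"],w2m(o["eef_pos"]))
```

```text
t 16.1833 pos [ 0.5024 -0.1535  0.1377] yaw 11.089391821098049 F [-0.7068  0.1191  4.1493] w 0.09476850927948083
 shift units [ 0.5082 -0.0365 -0.0084] turn deg [ 0.0759 -0.0081 -0.0606] j7 [ 33.4201  22.8808 -25.5805 113.7627  13.5524  46.1715  11.2394]
[[ 0.9813  0.1923  0.0004]
 [ 0.1923 -0.9813 -0.0013]
 [ 0.0001  0.0013 -1.    ]] [-0.0323  0.0506  0.1377]
```

Call:
step_arm(
  rows=[
    {"ax": 0, "ay": 0, "az": 0, "dx": 0.07, "dy": 0, "dz": 0, "grip": 255},
    {"ax": 0, "ay": 0, "az": 0, "dx": 0.08, "dy": 0, "dz": 0, "grip": 255},
    {"ax": 0, "ay": 0, "az": 0, "dx": 0.08, "dy": 0, "dz": 0, "grip": 255},
    {"ax": 0, "ay": 0, "az": 0, "dx": 0.08, "dy": 0, "dz": 0, "grip": 255},
    {"ax": 0, "ay": 0, "az": 0, "dx": 0.08, "dy": 0, "dz": 0, "grip": 255},
    {"ax": 0, "ay": 0, "az": 0, "dx": 0.05, "dy": 0, "dz": 0, "grip": 255},
    {"ax": 0, "ay": 0, "az": 0, "dx": 0, "dy": 0, "dz": 0, "grip": 255},
    {"ax": 0, "ay": 0, "az": 0, "dx": 0, "dy": 0, "dz": 0, "grip": 255},
    {"ax": 0, "ay": 0, "az": 0, "dx": 0, "dy": 0, "dz": 0, "grip": 255},
    {"ax": 0, "ay": 0, "az": 0, "dx": 0, "dy": 0, "dz": 0, "grip": 255},
  ],
  force=80,
)

```text
t: 17.02
eef_pos: [0.5214, -0.15, 0.1376]
eef_rot: [[0.981, 0.192, -0.0], [0.192, -0.981, -0.002], [-0.001, 0.001, -1.0]]
ft_force: [-1.9, -1.1, 3.3]
gripper_width: 0.096
```

Run:
```python
from h import *
p=m2w([-.012,.052,0]); goto([p[0],p[1],.136],11.15); o=arm.get_obs();print(o["eef_rot"],w2m(o["eef_pos"]))
```

```text
t 17.0167 pos [ 0.5214 -0.15    0.1376] yaw 11.086566103078903 F [-1.8817 -1.0988  3.3408] w 0.09635053632493756
 shift units [ 0.0238 -0.0402  0.0395] turn deg [ 0.0836  0.0296 -0.0634] j7 [ 32.1231  24.3873 -25.3969 111.4509  14.1002  47.1522  10.132 ]
[[ 0.9813  0.1923 -0.0002]
 [ 0.1923 -0.9813 -0.0015]
 [-0.0005  0.0015 -1.    ]] [-0.013   0.0504  0.1376]
```

Call:
step_arm(
  rows=[
    {"ax": 0.1, "ay": 0, "az": 0, "dx": 0.02, "dy": 0, "dz": 0.03, "grip": 255},
    {"ax": 0, "ay": 0, "az": 0, "dx": 0, "dy": 0, "dz": 0.03, "grip": 255},
    {"ax": 0, "ay": 0, "az": 0, "dx": 0, "dy": 0, "dz": 0.03, "grip": 255},
    {"ax": 0, "ay": 0, "az": 0, "dx": 0, "dy": 0, "dz": 0.03, "grip": 255},
    {"ax": 0, "ay": 0, "az": 0, "dx": 0, "dy": 0, "dz": 0.03, "grip": 255},
    {"ax": 0, "ay": 0, "az": 0, "dx": 0, "dy": 0, "dz": 0.03, "grip": 255},
    {"ax": 0, "ay": 0, "az": 0, "dx": 0, "dy": 0, "dz": 0.03, "grip": 255},
    {"ax": 0, "ay": 0, "az": 0, "dx": 0, "dy": 0, "dz": 0.03, "grip": 255},
    {"ax": 0, "ay": 0, "az": 0, "dx": 0, "dy": 0, "dz": 0.03, "grip": 255},
    {"ax": 0, "ay": 0, "az": 0, "dx": 0, "dy": 0, "dz": 0.03, "grip": 255},
  ],
  force=80,
)

```text
t: 17.85
eef_pos: [0.5222, -0.1497, 0.1361]
eef_rot: [[0.982, 0.19, -0.003], [0.19, -0.982, -0.004], [-0.004, 0.003, -1.0]]
ft_force: [-5.4, -0.3, 12.7]
gripper_width: 0.1
```

Run:
```python
from h import *
p=m2w([-.012,.052,0]); goto([p[0],p[1],.136],11.15); o=arm.get_obs();print(o["eef_rot"],w2m(o["eef_pos"]))
t=arm.grab_frame("top");s=arm.grab_frame("side")
cv2.imwrite("pics/t4.png",t[:,:,::-1]);cv2.imwrite("pics/s4.png",s[:,:,::-1])
a=cv2.resize(t[160:280,315:445],None,fx=3,fy=3,interpolation=cv2.INTER_CUBIC)
b=cv2.resize(s[150:255,255:385],None,fx=3,fy=3,interpolation=cv2.INTER_CUBIC)
im=np.zeros((370,790,3),np.uint8); im[:360,:390]=a; im[:315,395:785]=b
cv2.imwrite("pics/c4.png",im[:,:,::-1])
for f in("pics/side0.png","pics/s4.png"):
    A,bb,c=blobs(cv2.imread(f)[:,:,::-1].copy(),(105,110,60),(125,255,255),(255,155,385,255))[0]; print(f,A,bb)
for i in range(3): o=arm.get_obs(); arm.grab_frame("top"); print(o["t"],o["ft_force"],o["eef_pos"])
```

```text
t 17.85 pos [ 0.5222 -0.1497  0.1361] yaw 10.96956841045921 F [-5.3817 -0.3393 12.7261] w 0.09950084707722157
 shift units [ 0.0034 -0.0386  0.0024] turn deg [ 0.171   0.2293 -0.1801] j7 [ 31.855   24.6109 -25.248  111.3286  14.3322  47.2318   9.7466]
[[ 0.9817  0.1903 -0.0034]
 [ 0.1903 -0.9817 -0.0037]
 [-0.004   0.003  -1.    ]] [-0.0121  0.0505  0.1361]
pics/side0.png 672.0 ((288.3804931640625, 201.67559814453125), (20.394166946411133, 40.578800201416016), 24.77513885498047)
pics/s4.png 644.0 ((287.7327880859375, 201.95689392089844), (20.483808517456055, 38.998016357421875), 23.198589324951172)
17.95 [-4.6493 -0.6807 13.6104] [ 0.5223 -0.1498  0.1361]
18.0 [-5.5152 -0.0254 13.4501] [ 0.5223 -0.1498  0.1361]
18.05 [-5.1124 -0.4337 13.2878] [ 0.5223 -0.1497  0.1361]
```

View pics/c4.png

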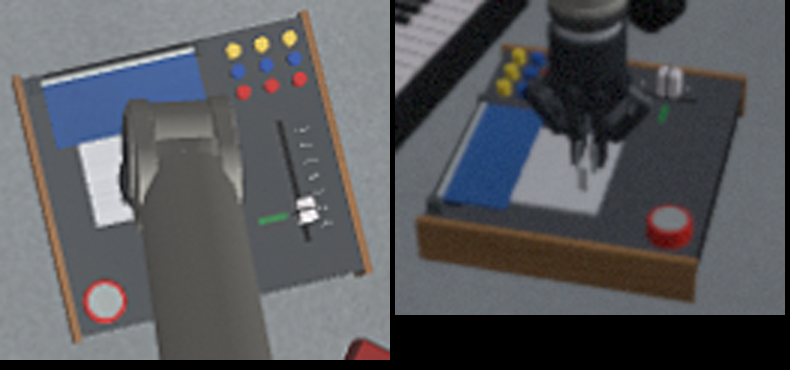

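The orange band is fully hidden under the flap, the flap lies as before, and the fader is at the mark. Last, a check on the rear corner of the plate, then hand in if it fits.

Run:
```python
from h import *
q=w2m(plane("top",[[315+98/3-.5,160+227/3-.5]],.054)[0]); print("rear-left corner (expect -.032,.11):",q)
o=arm.get_obs(); print(o["t"],o["ft_force"],o["joint_vel"])
if abs(q[0]+.032)<.008: print("sign off",arm.sign_off())
```

```text
rear-left corner (expect -.032,.11): [-0.0311  0.1068  0.054 ]
18.1 [-4.7616  0.0248 13.6335] [-0.0029 -0.1626 -0.0325 -0.0135  0.0668 -0.0157  0.0846]
the job is handed in; nothing more can be done
sign off None
```

The job is done and handed in at about 18 s, with the cover still held pressed flat; the hand-in gave no verdict.

- **Fader:** I gripped the cap and slid it about 64 mm. Both cameras put it within about 1 mm of the green mark.
- **Cover:** I took the smaller plate by its rib, turned it straight to the mixer, pressed the bar partly down and slid the orange edge under the flap. The orange edge is about 24 mm in (mixer x about 0.078 m, y about 0.05 m).
- **Pressed flat:** The tool ended exactly 50 mm above its height at the grasp, so the underside is on the deck and the bar should be flush. It pushes with a steady 13 N or so, and the tool is tilted under 0.01 rad.
- **Flap and other things:** The last pictures show the orange band fully hidden, the flap down and the tin in place. I did not look at the other bystanders again after the moves.

**Disagreements:**
- The side camera reads about 4 mm off the top camera along mixer x. It does so for the fader cap and the mark alike, so their relative position still holds.
- The rear-left corner of the cover measured (-31, 107) mm against the expected (-32, 110) mm.

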